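# Find the locked test post and hold the push gauge on it

## Task

Take the push gauge out of its rest block and press it lightly on the marked centre of the left post first (left as the robot sees it), then of the right post, to feel which head is locked and which one sinks. Finish holding the gauge upright in the gripper with its tip on the mark of the locked post, pressed lightly so that its plunger is pushed in about halfway: the program ends while holding it there. Never press hard, and leave the other things on the desk where they are.

Things in the scene. Friction and masses are not known exactly. Their poses are not given: they have to be found in the camera images.
- gauge: push gauge, loose, 90 g, upright in the rest block. Origin: centre of the underside of its round collar (32 mm across, 6 mm thick); z up its axis. Above: square aluminium grip 24 x 24 mm, flats facing its x and y, 6 to 80 mm above the origin, then a black 19 mm cap up to 88 mm. Below: round nose 16 mm across, 18 mm long, and the plunger
- plunger (a joint): how far the gauge's spring plunger is pushed in (m): 0 = fully out, 0.012 = fully in. It starts to move at 0.9 N, takes 2.7 N halfway (0.006) and 4.5 N fully in
- gauge_tip (a point): the round end of the plunger (8 mm across), on the gauge's axis, 38 mm below the gauge's origin when fully out
- rest: rest block, black, 60 x 60 mm, 45 mm high, fixed to the worktop; origin at the centre of its underside. A 21 mm bore runs down through its centre. The gauge's collar lies on its top (gauge origin 45 mm above the worktop), nose and plunger hang free in the bore; lift the gauge over 40 mm to clear it
- post_1: test post, one of two that look alike, fixed to the worktop, unturned: 56 mm dark steel foot, column, thin stem, round aluminium head 40 mm across with a flat top 55 mm above the worktop. Origin under the foot's centre. On one post (not told which) the head is locked; on the other it sinks up to 10 mm on a weak spring (0.3 N at first, 1.1 N fully down) and comes back up
- post_2: test post, one of two that look alike, fixed to the worktop, unturned: 56 mm dark steel foot, column, thin stem, round aluminium head 40 mm across with a flat top 55 mm above the worktop. Origin under the foot's centre. On one post (not told which) the head is locked; on the other it sinks up to 10 mm on a weak spring (0.3 N at first, 1.1 N fully down) and comes back up
- mark_1 (a point): centre of the flat head top of this post, shown by a small dark engraved ring (13 mm across) with a dot; 55 mm above the worktop when not pressed, sinks with the head (post_1)
- mark_2 (a point): centre of the flat head top of this post, shown by a small dark engraved ring (13 mm across) with a dot; 55 mm above the worktop when not pressed, sinks with the head (post_2)
- dropper: bystander: white dropper bottle, 28 mm across, 78 mm high, origin under its centre
- model: bystander: plaster arch model 55 x 58 x 24 mm, origin under its centre
- tape: bystander: roll of tape 65 mm across, 18 mm high, origin under its centre
There are look-alikes about, which are no part of the job. What is shaped like the gauge but blue or red is not meant.

How it is judged:
By the outcome, as a careful person would: the job done as asked, in the order asked, and still so for the second after the job is handed in, while the arm keeps its last pose, push and grip.
It also fails if it takes over 51 s, if anything falls off the work surface, if the arm or the gripper's body presses on something with over 40 N, if the wrist force passes 120 N, or if a joint passes its speed limit or range.

## Robot

A 7-joint arm with a two-finger parallel gripper is mounted at the origin on a cart in front of the work surface, level with it; the furniture and walls round the work are solid. World frame = base frame: x ahead of the robot, y to its left, z up, the work surface at z = 0. Lengths are in mm, angles in rad, forces in N, time in s.
With the tool pointing down it reaches from about 425 to 925 mm from the base axis. Payload 6.8 kg.
Tool frame: the origin (TCP) lies at the very end of the fingers, on their centre line; the grasp point (between the pads) lies 19 mm behind it; z points along the fingers, y is the line along which they close (so a half turn about z gives the same grasp; the last joint's range is limited). The gripper opens to 85 mm and grips with 20 to 120 N. Pads are 22 mm wide; open, the fingers measure 114 mm over their backs; the gripper's body (76 mm by 85 mm) begins 54 mm behind the grasp point. The pads swing forward as they close: fully open they stand 13 mm farther back than shut.
Start: joints at [1.211, 0.477, 0.022, 1.555, -0.011, 1.109, -0.083], TCP at [168.183, -653.729, 231.308] pointing down, gripper open.
Joint ranges: [-2.96, 2.96], [-0.34, 2.1], [-1.41, 1.46], [0.24, 2.44], [-1.37, 4.51], [0.17, 1.92], [-2.96, 2.96]. Speed limits (rad/s): [2.39, 2.39, 3.14, 3.14, 3.14, 3.14, 3.14].

## Interface

Orientations are given as a rotation vector (axis times angle).
In Python, from station import robot, optics, workorder gives the robot as it stands.
- The arm moves only by the tool drive_tool, never from a script. Its argument "targets" is a list of rows, each a list of 2 entries, a list of its own where there are three numbers: the shift along the world's x, y, z in m, then the turn, a rotation vector about the world's x, y, z in rad. In form: [[[tx, ty, tz], [rx, ry, rz]], ...]. A call has 1 to 12 rows; each row shifts and turns the commanded pose from where the row before left it; what a row does not reach is not made up. A row lasts 1/8 s, in which the tool goes at most 62.5 mm and 10.7 degrees, less where a joint would pass 70% of its speed; a pose out of reach is approached as far as the arm can. A call with a gripper value outside its range is refused whole. "gripper" is the opening in per cent of the stroke, from 0 (shut) to 100 (fully open), set as the call begins (left out, the last holds). The fingers move at their own pace and stop on an object; "squeeze" is the grip in N (left out, the last holds). Time passes only in rows, so rows that do not move let the fingers close. It gives the time, the measured TCP pose, the force, the opening and the grip force at its end, in the units of the state.
- robot.state(): the state, without advancing time (a new reading comes with each control period).
- optics.grab_frame(name): name is "side" or "top"; returns the picture (384x512x3 uint8, blue, green, red); there is no depth.
- optics.camera_params(name): a dict with "camera_matrix" (3x3 intrinsics, pixels), "k1" (the pictures are not rectified: a ray, as slopes to the right and down, at radius r is drawn at 1 + k1 r^2 times it, then the intrinsics apply), "eye" and "rotation" of the camera in the world. Camera axes: x right, y down, z forward; pixel columns grow to the right and rows downward; lengths in mm; the calibration is good to about 2 mm. A picture is of the moment at which its call begins. camera_params takes no time and is no camera call.
- workorder.hand_in(): hands the job in; it is judged then, once.
The state is a dict: "clock": time; "qpos": joint angles; "dq": joint speeds; "tau": joint torques, N m; "tool_pos": TCP position; "orientation": TCP orientation; "force": force on the tool from outside, world axes, zero at the start; "wrist_torque": the same for the moment, N m; "finger_gap": finger opening in mm; "grip_force": force on a finger pad.
Only numpy, scipy, OpenCV 4.12 (cv2) and the standard library are available. Lean on these libraries where they do the work, as an engineer would, in place of code of your own. Each camera call takes 0.05 s, during which the arm holds its last target. There are 200 camera calls.

## Working session

There is one attempt and no reset: what is moved stays moved. The work goes in short steps, Python scripts to look and compute and a tool call to move; the robot and the scene stay as the last step left them, time stands still between calls to the robot, and variables do not carry over. Pictures are saved under pics/ and viewed, at most 11 in all, crops included, and the job is handed in when it is done.

Besides the shell and the picture viewer there is one more tool, called after "Emit:" as name([rows], argument=value, ...), one row to a line, values as JSON. drive_tool: Moves the arm, as the interface text tells. Its arguments: {"type":"object","properties":{"targets":{"type":"array"},"gripper":{"type":"number"},"squeeze":{"type":"number"}},"required":["targets"]}

```bash
mkdir -p pics; cat > h.py <<'E'
import numpy as np, cv2
from station import robot, optics, workorder
def ray(name,u,v):
    p=optics.camera_params(name);K=np.array(p["camera_matrix"]);R=np.array(p["rotation"]);e=np.array(p["eye"])
    d=np.array([(u-K[0,2])/K[0,0],(v-K[1,2])/K[1,1]]);s=d.copy()
    for _ in range(20): s=d/(1+p["k1"]*(s@s))
    return e,R@np.array([s[0],s[1],1])
def onz(name,u,v,z):
    e,d=ray(name,u,v);return e+d*(z-e[2])/d[2]
def proj(name,P):
    p=optics.camera_params(name);K=np.array(p["camera_matrix"]);R=np.array(p["rotation"]);e=np.array(p["eye"])
    c=R.T@(np.array(P)-e);s=c[:2]/c[2];s=s*(1+p["k1"]*(s@s));return K[:2,:2]@s+K[:2,2]
E
python3 - <<'E'
from h import *
np.set_printoptions(precision=3,suppress=True)
for n in("side","top"):
    cv2.imwrite(f"pics/{n}0.png",optics.grab_frame(n)); print(optics.camera_params(n))
print(robot.state())
for n,P in(("top",[600,0,0]),("side",[600,0,0])):print(proj(n,P))
E
```

```text
{'camera_matrix': array([[386.299,   0.   , 252.531],
       [  0.   , 386.299, 193.117],
       [  0.   ,   0.   ,   1.   ]]), 'k1': -0.05696097630216018, 'eye': array([163.66 , 344.951, 702.248]), 'rotation': array([-0.634,  2.591, -1.231])}
{'camera_matrix': array([[394.423,   0.   , 254.535],
       [  0.   , 394.423, 197.083],
       [  0.   ,   0.   ,   1.   ]]), 'k1': -0.10577926441996939, 'eye': array([ 383.074, -340.304, 1031.815]), 'rotation': array([-2.144,  2.142, -0.154])}
{'clock': 0.1, 'qpos': array([ 1.211,  0.478,  0.022,  1.556, -0.012,  1.109, -0.083]), 'dq': array([-0.001, -0.001, -0.   , -0.005,  0.001,  0.002,  0.002]), 'tau': array([  0.004, -59.776,   1.614, -28.195,   0.013,   0.005,   0.   ]), 'tool_pos': array([ 168.053, -653.214,  230.45 ]), 'orientation': array([-3.115, -0.394,  0.   ]), 'force': array([ 0.298, -0.689,  0.308]), 'wrist_torque': array([ 0.077,  0.026, -0.023]), 'grip_force': 0.0, 'finger_gap': 85.40131438515101}Traceback (most recent call last):
  File "<stdin>", line 6, in <module>
  File "h.py", line 12, in proj
    c=R.T@(np.array(P)-e);s=c[:2]/c[2];s=s*(1+p["k1"]*(s@s));return K[:2,:2]@s+K[:2,2]
                            ~^^^^
IndexError: invalid index to scalar variable.
```

View pics/top0.png

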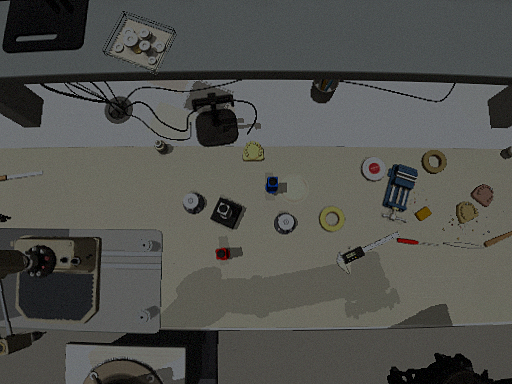

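View pics/side0.png

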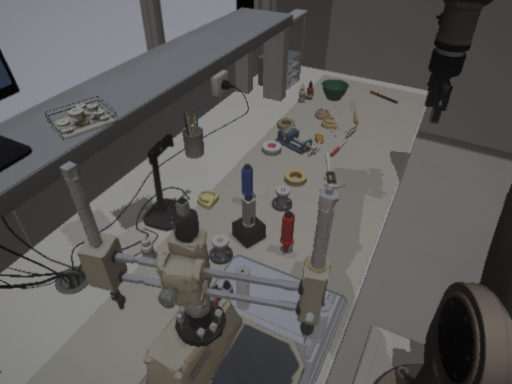

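The top view shows black rest with the silver gauge at (226,211), the left post head at (193,202) and the right post head at (286,223). Two things could be mistaken for the gauge: blue at (272,184) and red at (222,253). I choose the silver one in the black block.

```bash
sed -i 's/R=np.array(p\["rotation"\])/R=cv2.Rodrigues(np.array(p["rotation"]))[0]/' h.py
python3 - <<'E'
from h import *
np.set_printoptions(precision=1,suppress=True)
im=cv2.imread("pics/top0.png")
for n,u,v,z in(("L",193,202,55),("R",286,223,55),("gtop",223,211,133),("rest",228,212,45),("blue",271,184,133),("red",222,254,133),("drop",161,147,78),("tape",332,218,18)):print(n,onz("top",u,v,z))
c=cv2.convertScaleAbs(im[165:265,170:310],alpha=1.6,beta=20)
cv2.imwrite("pics/crop.png",cv2.resize(c,None,fx=5.6,fy=5.6,interpolation=cv2.INTER_CUBIC))
E
```

```text
L [ 515.8 -182.2   55. ]
R [ 463.5 -414.7   55. ]
gtop [ 484.5 -264.5  133. ]
rest [ 491.9 -269.7   45. ]
blue [ 547.5 -374.9  133. ]
red [ 386.5 -263.4  133. ]
drop [ 652.1 -101.3   78. ]
tape [ 479.4 -536.9   18. ]
```

View pics/crop.png

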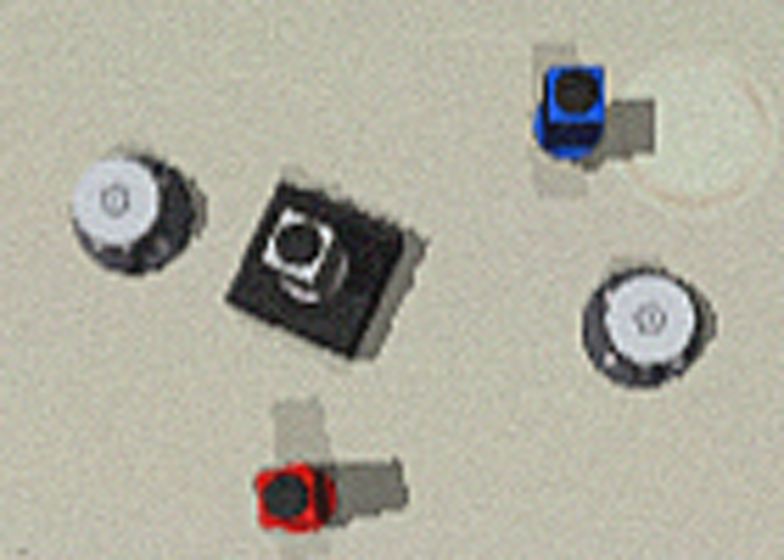

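The crop confirms the choice. The silver gauge's cap is at crop (298,243), full-image (223,208), and it stands in the black block. The marks are at (190.4,200.4) and (285.7,221.6). Next I measure sub-pixel by masks, with the side view as a check.

```bash
python3 - <<'E'
from h import *
np.set_printoptions(precision=1,suppress=True)
im=cv2.imread("pics/top0.png");hsv=cv2.cvtColor(im,cv2.COLOR_BGR2HSV)
def blobs(m,x0,y0,x1,y1,amin):
    k=np.zeros_like(m);k[y0:y1,x0:x1]=m[y0:y1,x0:x1]
    return [c for c in cv2.findContours(k,cv2.RETR_EXTERNAL,cv2.CHAIN_APPROX_NONE)[0] if cv2.contourArea(c)>=amin]
g=im.min(2)
for n,b in(("L",(175,185,210,220)),("R",(268,205,303,245)),("g",(212,195,240,228))):
    th=(((hsv[...,1]<35)&(hsv[...,2]>85))*255).astype(np.uint8)
    for c in blobs(th,*b,20):
        r=cv2.minAreaRect(c);q=[onz("top",*p,55 if n!="g" else 125) for p in cv2.boxPoints(r)]
        M=cv2.moments(c);u,v=M["m10"]/M["m00"],M["m01"]/M["m00"]
        print(n,r,(u,v),onz("top",u,v,55 if n!="g" else 125),"sides",np.linalg.norm(q[0]-q[1]),np.linalg.norm(q[1]-q[2]),np.degrees(np.arctan2(*(q[1]-q[0])[[1,0]])))
dk=((hsv[...,2]<50)*255).astype(np.uint8)
for c in blobs(dk,205,190,250,232,100):
    r=cv2.minAreaRect(c);q=[onz("top",*p,45) for p in cv2.boxPoints(r)];print("rest",r,onz("top",*r[0],45),np.linalg.norm(q[0]-q[1]),np.linalg.norm(q[1]-q[2]),np.degrees(np.arctan2(*(q[1]-q[0])[[1,0]])))
for n,p,z in(("L",(190.3,200.3),55),("R",(285.7,221.5),55),("cap",(222.8,208),133)):
    P=onz("top",*p,z);print(n,P,"side px",proj("side",P))
s=cv2.imread("pics/side0.png");c=cv2.convertScaleAbs(s[175:275,200:310],alpha=1.8,beta=20)
cv2.imwrite("pics/crops.png",cv2.resize(c,None,fx=6,fy=6,interpolation=cv2.INTER_CUBIC))
E
```

```text
L ((192.0, 202.0), (34.0, 34.0), 90.0) (192.08369979478158, 202.13910876575784) [ 515.5 -179.9   55. ] sides 86.34583443017225 85.94484504498857 -90.01766349110456
R ((285.0, 224.5), (39.0, 34.0), 90.0) (284.93032523460596, 224.331919269829) [ 460.1 -412.    55. ] sides 85.01062782476414 97.00719248968475 -89.96538213027439
g ((218.0, 224.0), (6.0, 12.0), 90.0) (216.23529411764707, 225.00980392156862) [ 452.9 -248.6  125. ] sides 27.749265985346625 13.851850820668124 -89.86920853742012
g ((225.5, 203.5), (17.0, 27.0), 90.0) (224.90748299319725, 198.63673469387754) [ 514.3 -267.9  125. ] sides 62.960182079282866 39.77616912991578 -89.95660320677591
rest ((226.402099609375, 212.34536743164062), (25.58672332763672, 25.282121658325195), 23.962491989135742) [ 491.  -265.7   45. ] 63.89715751500585 65.04464668895824 -23.089172057270975
L [ 520.1 -175.3   55. ] side px [219.7 238.9]
R [ 467.2 -414.    55. ] side px [282.7 188.6]
cap [ 491.4 -264.   133. ] side px [248.4 195. ]
```

View pics/crops.png

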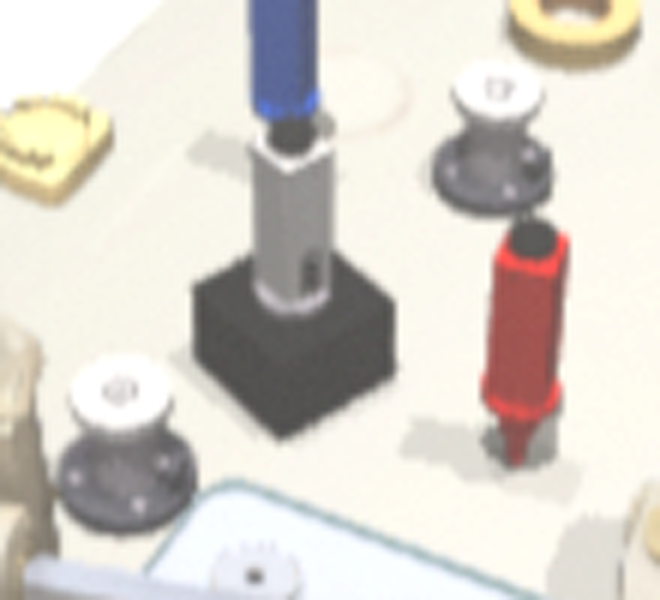

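Both views agree within about 1 px, and I have these positions:

| Thing | Position (x, y) mm |
|---|---|
| Left mark | (520, −175) |
| Right mark | (467, −414) |
| Gauge | (491, −264.5) |

The gauge's flats lie at −23°/67°. The tool's y axis is now at −75.6°, so I turn it +52.6° while moving over the gauge.

Emit:
drive_tool([
  [[0.027,0.0324,0],[0,0,0.0765]],
  [[0.027,0.0324,0],[0,0,0.0765]],
  [[0.027,0.0324,0],[0,0,0.0765]],
  [[0.027,0.0324,0],[0,0,0.0765]],
  [[0.027,0.0324,0],[0,0,0.0765]],
  [[0.027,0.0324,0],[0,0,0.0765]],
  [[0.027,0.0324,0],[0,0,0.0765]],
  [[0.027,0.0324,0],[0,0,0.0765]],
  [[0.027,0.0324,0],[0,0,0.0765]],
  [[0.027,0.0324,0],[0,0,0.0765]],
  [[0.027,0.0324,0],[0,0,0.0765]],
  [[0.027,0.0324,0],[0,0,0.0765]],
], gripper=70, squeeze=30)

```text
clock: 1.6
tool_pos: [492.7, -263.8, 231.0]
orientation: [-2.617, -1.737, 0.001]
force: [1.1, -1.2, 0.1]
finger_gap: 60.1
grip_force: 0.0
```

```bash
python3 - <<'E'
from h import *
np.set_printoptions(precision=3,suppress=True)
a=optics.grab_frame("side");cv2.imwrite("pics/s1.png",cv2.resize(cv2.convertScaleAbs(a[100:290,150:350],alpha=1.8,beta=15),None,fx=3,fy=3))
s=robot.state();print(s);R=cv2.Rodrigues(s["orientation"])[0];print(R,np.degrees(np.arctan2(R[1,1],R[0,1])))
E
```

```text
{'clock': 1.65, 'qpos': array([ 0.667,  0.313, -0.365,  1.816,  0.123,  1.034, -0.133]), 'dq': array([ 0.021, -0.015,  0.002,  0.015, -0.03 , -0.003,  0.014]), 'tau': array([ 12.508, -46.658,   8.824, -24.632,   1.794,   0.797,   0.004]), 'tool_pos': array([ 496.861, -257.547,  231.332]), 'orientation': array([-2.607, -1.751, -0.006]), 'force': array([3.764, 4.541, 1.409]), 'wrist_torque': array([ 0.319, -0.212, -0.03 ]), 'grip_force': 0.0, 'finger_gap': 60.162282030792205}
[[ 0.378  0.926  0.003]
 [ 0.926 -0.378  0.003]
 [ 0.004  0.001 -1.   ]] -22.235261105746186
```

View pics/s1.png

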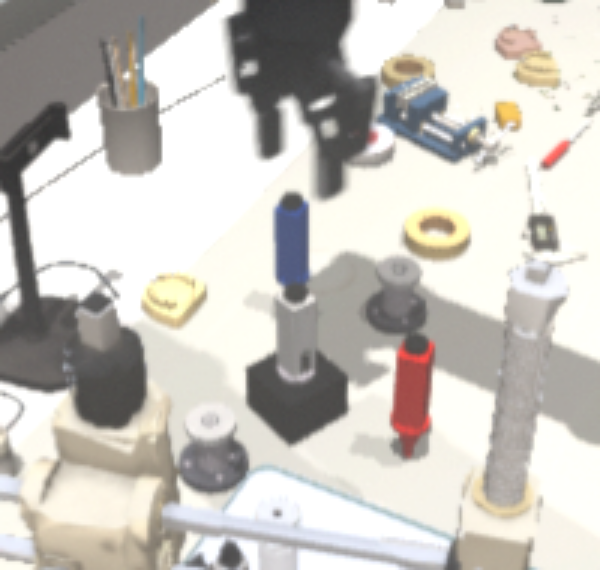

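The gripper is above the gauge with fingers at crop (268,150) and (330,190), and the surroundings are clear. The arm is still settling, so I start down slowly and check the pose.

Emit:
drive_tool([
  [[0,0,0],[0,0,0]],
  [[0,0,-0.02],[0,0,0]],
  [[0,0,-0.02],[0,0,0]],
  [[0,0,-0.02],[0,0,0]],
  [[0,0,0],[0,0,0]],
  [[0,0,0],[0,0,0]],
  [[0,0,0],[0,0,0]],
])

```text
clock: 2.52
tool_pos: [492.6, -265.5, 172.3]
orientation: [2.619, 1.733, 0.001]
force: [-0.6, -1.0, -0.1]
finger_gap: 59.6
grip_force: 0.0
```

```bash
python3 - <<'E'
from h import *
np.set_printoptions(precision=3,suppress=True)
s=robot.state();print(s["tool_pos"],s["force"],s["dq"]);R=cv2.Rodrigues(s["orientation"])[0];print(R,np.degrees(np.arctan2(R[1,1],R[0,1])))
a=optics.grab_frame("side");cv2.imwrite("pics/s2.png",cv2.resize(cv2.convertScaleAbs(a[120:270,190:310],alpha=2,beta=15),None,fx=4,fy=4))
print(proj("side",[491,-264.5,133]),proj("top",[491,-264.5,133]))
s=robot.state();print(s["tool_pos"])
E
```

```text
[ 492.587 -265.492  172.285] [-0.647 -0.966 -0.107] [-0.003  0.    -0.003  0.002  0.    -0.001 -0.001]
[[ 0.391  0.92   0.001]
 [ 0.92  -0.391 -0.001]
 [-0.     0.002 -1.   ]] -23.01495310124791
[248.632 194.938] [223.035 208.169]
[ 492.577 -265.379  172.211]
```

View pics/s2.png

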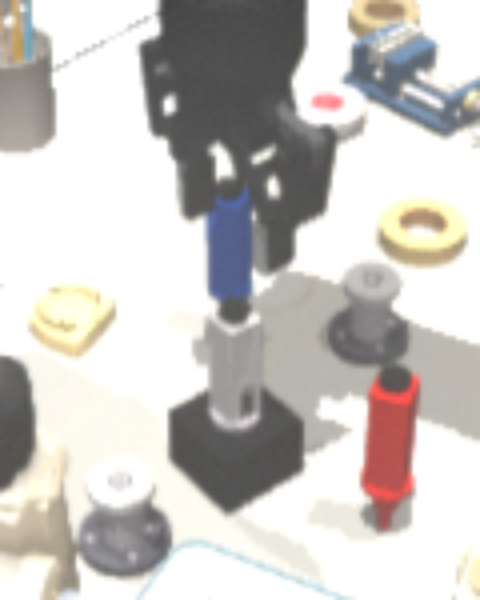

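The gripper is centred above the gauge and nothing is between the fingers yet. I go down 95 mm and then close.

Emit:
drive_tool([
  [[-0.0015,0.001,-0.02],[0,0,0]],
  [[0,0,-0.025],[0,0,0]],
  [[0,0,-0.025],[0,0,0]],
  [[0,0,-0.015],[0,0,0]],
  [[0,0,-0.01],[0,0,0]],
  [[0,0,0],[0,0,0]],
  [[0,0,0],[0,0,0]],
])

```text
clock: 3.45
tool_pos: [491.3, -264.1, 77.0]
orientation: [2.618, 1.734, 0.001]
force: [-0.4, -0.1, 0.3]
finger_gap: 60.1
grip_force: 0.0
```

Emit:
drive_tool([
  [[0,0,0],[0,0,0]],
  [[0,0,0],[0,0,0]],
  [[0,0,0],[0,0,0]],
  [[0,0,0],[0,0,0]],
  [[0,0,0],[0,0,0]],
  [[0,0,0],[0,0,0]],
], gripper=0, squeeze=30)

```text
clock: 4.2
tool_pos: [490.9, -264.1, 76.8]
orientation: [2.619, 1.734, 0.0]
force: [-0.6, 0.7, 6.4]
finger_gap: 23.6
grip_force: 34.3
```

Emit:
drive_tool([
  [[0,0,0.005],[0,0,0]],
  [[0,0,0.015],[0,0,0]],
  [[0,0,0.02],[0,0,0]],
  [[0,0,0.02],[0,0,0]],
  [[0,0,0.015],[0,0,0]],
  [[0,0,0.005],[0,0,0]],
  [[0,0,0],[0,0,0]],
  [[0,0,0],[0,0,0]],
])

```text
clock: 5.2
tool_pos: [490.2, -263.7, 155.6]
orientation: [-2.618, -1.734, 0.001]
force: [0.2, -1.0, -0.1]
finger_gap: 23.9
grip_force: 33.4
```

```bash
python3 - <<'E'
from h import *
np.set_printoptions(precision=3,suppress=True)
a=optics.grab_frame("side");cv2.imwrite("pics/s3.png",cv2.resize(cv2.convertScaleAbs(a[120:250,190:310],alpha=2,beta=15),None,fx=4.5,fy=4.5))
s=robot.state();p=s["tool_pos"];print(p,s["force"]);print(proj("side",p+[0,0,-70]),proj("side",p+[0,0,-32]),cv2.Rodrigues(s["orientation"])[0][:,2])
E
```

```text
[ 490.181 -263.732  155.56 ] [-0.308  0.571 -1.179]
[248.906 210.515] [248.813 198.352] [-0.001  0.001 -1.   ]
```

View pics/s3.png

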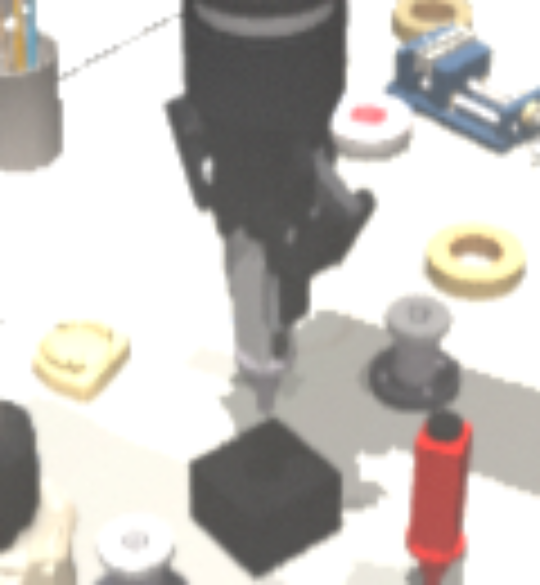

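The gauge is out of the block, with its tip at crop (266,410), or (249.1,211.1) in the full image, against a predicted (248.9,210.5). It may lean slightly, so I check its left edge against an upright grip.

```bash
python3 - <<'E'
from h import *
np.set_printoptions(precision=2,suppress=True)
p=robot.state()["tool_pos"];a=optics.grab_frame("side").astype(int)
o=p-[0,0,32];th=np.radians(-23);c,s=np.cos(th),np.sin(th)
for z in(6,20,35,50):
    q=np.array([proj("side",o+[c*i-s*j,s*i+c*j,z]) for i in(12,-12) for j in(12,-12)]);print(z,"exp left",q[:,0].min(),"right",q[:,0].max(),"row",q[q[:,0].argmin(),1],"row-r",q[q[:,0].argmax(),1])
for z in (0,-18,-20,-38): print("axis",z,proj("side",o+[0,0,z]))
g=a.sum(2)
for v in range(176,214,2): print(v,g[v,238:262])
E
```

```text
6 exp left 241.54015350351688 right 256.0756472374305 row 195.92321924815082 row-r 196.82035641428084
20 exp left 241.43226530161218 right 256.11240808087774 row 191.23898739097913 row-r 192.13158631905645
35 exp left 241.31447956477544 right 256.1525477592835 row 186.11581708884447 row-r 187.00309238907153
50 exp left 241.19436901549372 right 256.1934866456565 row 180.88156719580033 row-r 181.76301527081318
axis 0 [248.81 198.35]
axis -18 [248.86 204.19]
axis -20 [248.86 204.83]
axis -38 [248.91 210.52]
176 [383 311 181 162 175 181 189 205 198 198 163 116 107 107 108 104 106 107
 105 105 103 103 102 103]
178 [385 311 186 170 190 208 210 209 211 214 200 121 108 106 106 106 107 100
 103 104 107 102 100 102]
180 [392 341 209 186 207 211 211 210 210 213 180 154 120 115 107 101 106 105
 107 105 108 125 184 264]
182 [396 385 280 211 210 213 211 212 211 211 183 170 164 161 112 102 102 100
 104 102 148 325 382 393]
184 [396 385 303 203 209 211 214 213 213 209 183 169 183 166 115 102 106 104
 102 105 176 377 399 398]
186 [396 396 381 273 219 212 207 210 212 208 183 172 188 176 113 108 105 10
[... 666 characters left out ...]
 264 241 273 265 244 227 232 234 258 233 218 200 193 219
 245 247 246 248 246 245]
202 [350 350 349 333 229 193 197 204 221 236 223 234 231 207 204 199 206 231
 243 246 244 245 244 247]
204 [373 367 346 246 208 202 184 165 170 172 177 172 171 167 187 215 215 216
 221 231 243 247 246 249]
206 [394 395 386 337 258 248 243 226 193 177 177 177 178 191 213 218 216 221
 241 249 246 248 247 249]
208 [335 273 259 250 248 249 249 247 238 186 179 180 185 224 240 231 232 244
 245 247 249 247 245 247]
210 [393 326 267 248 246 246 247 249 244 197 180 183 194 243 246 246 248 249
 248 246 244 247 247 246]
212 [399 398 383 279 252 248 249 249 249 241 224 190 198 208 240 246 248 248
 249 249 248 245 248 248]
```

The left edge and nose lean about 4° in the side view, with the tip toward world (−0.39,−0.92). That is a slip about the closing axis. I turn the tool back by 0.07 rad about that axis while moving over the left post.

Emit:
drive_tool([
  [[0.005,0.015,0],[0.011,-0.0045,0]],
  [[0.005,0.015,0],[0.011,-0.0045,0]],
  [[0.005,0.015,0],[0.011,-0.0045,0]],
  [[0.005,0.015,0],[0.011,-0.0045,0]],
  [[0.005,0.015,0],[0.011,-0.0045,0]],
  [[0.005,0.015,0],[0.011,-0.0045,0]],
  [[0,0,0],[0,0,0]],
  [[0,0,0],[0,0,0]],
  [[0,0,0],[0,0,0]],
])

```text
clock: 6.42
tool_pos: [520.5, -174.7, 156.2]
orientation: [-2.586, -1.71, -0.091]
force: [-0.1, 0.7, -0.4]
finger_gap: 23.6
grip_force: 33.5
```

```bash
python3 - <<'E'
from h import *
np.set_printoptions(precision=2,suppress=True)
st=robot.state();p=st["tool_pos"];a=optics.grab_frame("side")
print(p,st["force"],cv2.Rodrigues(st["orientation"])[0][:,2])
o=np.array([p[0]-.5,p[1]-1.2,p[2]-32])
for z in (50,6,0,-18,-20,-38): print("axis",z,proj("side",o+[0,0,z]))
th=np.radians(-23);c,s=np.cos(th),np.sin(th)
for z in(6,50):
    q=np.array([proj("side",o+[c*i-s*j,s*i+c*j,z]) for i in(12,-12) for j in(12,-12)]);print(z,"exp left",q[q[:,0].argmin()],"right",q[q[:,0].argmax()])
print("mark",proj("side",[520,-175,55]))
x,y=proj("side",o).astype(int)
cv2.imwrite("pics/s4.png",cv2.resize(cv2.convertScaleAbs(a[y-45:y+35,x-35:x+35],alpha=2,beta=15),None,fx=7.5,fy=7.5,interpolation=cv2.INTER_CUBIC));print(x-35,y-45)
g=a.astype(int).sum(2)
for v in range(y-22,y+18,2): print(v,g[v,x-14:x+14])
E
```

```text
[ 520.45 -174.69  156.25] [-0.1   0.75 -0.35] [ 0.03  0.07 -1.  ]
axis 50 [216.88 199.46]
axis 6 [218.05 214.79]
axis 0 [218.21 216.81]
axis -18 [218.66 222.74]
axis -20 [218.71 223.39]
axis -38 [219.15 229.14]
6 exp left [210.43 214.29] right [225.71 215.3 ]
50 exp left [209.   198.96] right [224.8  199.95]
mark [219.68 239.02]
183 171
194 [390 395 390 326 234 224 221 222 223 220 226 277 165 106  98  99 100 102
 102 103  99  97  98 100 100  94  94  93]
196 [411 413 409 368 238 222 224 223 224 221 227 234 168 111 101 102 100  98
 102  97  97  96 101  96  93  93  97  99]
198 [417 414 416 397 239 216 222 224 223 222 225 238 201 140 106 101  96  97
  97 104  97  96  96 102 106 132 182 260]
200 [329 281 346 349 259 221 222 222 225 222 226 236 186 196 169 140 103  96
  95  95  99  97 125 253 315 384 390 359]
202 [315 301 254 267 236 221 223 225 224 223 226 237 186 199 188 149 103  99
  96  95  98  94 134 309 395 403 400 396]
204 [358 372 383 398 363 273 229 224 224 227 229 237 188 201 191 159 112  98
  95  94  95  95 138 307 388 400 399 401]
206 [275 277 285 296 310 261 226 222 224 222 22
[... 918 characters left out ...]
400 401 402 402 396 363 324 231 209 211 208 210 206 188 191 221
 239 246 247 246 248 247 246 248 244 225]
224 [399 400 400 400 402 402 402 402 392 272 190 177 178 172 169 165 201 240
 246 247 247 247 246 246 246 248 246 234]
226 [401 400 402 403 400 402 400 400 401 390 319 207 177 174 175 214 240 246
 246 245 246 247 246 247 247 246 248 236]
228 [399 402 402 402 402 401 401 402 402 401 387 237 183 177 183 235 246 247
 247 246 246 246 246 245 248 248 249 237]
230 [365 379 395 402 402 401 401 402 404 403 390 278 197 181 193 238 248 247
 245 246 249 248 247 247 246 246 246 235]
232 [344 329 336 388 401 402 403 402 403 402 402 389 325 247 246 249 243 246
 245 248 247 247 247 248 245 245 229 201]
```

View pics/s4.png

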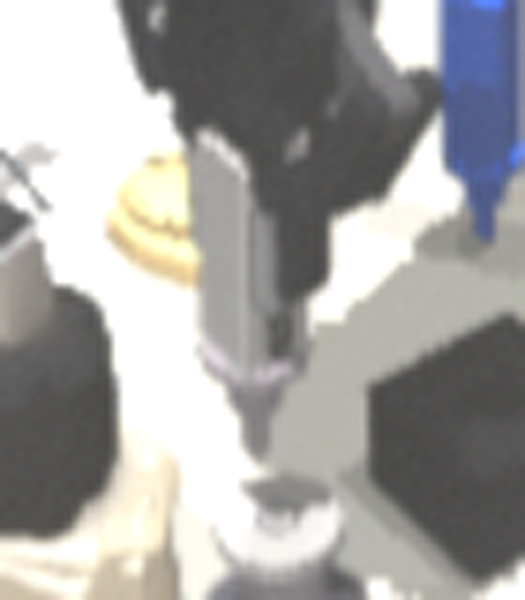

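The tip shows at (216.7,231) and would be at about (218.9,229) if it were above the mark. So it sits about 6 mm toward (+0.39,+0.92), and the tilt correction was about 1.7° too much. I undo that part, shift, and lower to just above the head.

Emit:
drive_tool([
  [[-0.0015,-0.0036,-0.005],[-0.0276,0.0117,0]],
  [[0,0,-0.01],[0,0,0]],
  [[0,0,-0.005],[0,0,0]],
  [[0,0,0],[0,0,0]],
  [[0,0,0],[0,0,0]],
  [[0,0,0],[0,0,0]],
])

```text
clock: 7.22
tool_pos: [519.4, -177.6, 136.6]
orientation: [-2.6, -1.721, -0.054]
force: [0.0, 0.7, -0.5]
finger_gap: 23.3
grip_force: 33.5
```

```bash
python3 - <<'E'
from h import *
np.set_printoptions(precision=2,suppress=True)
st=robot.state();p=st["tool_pos"];a=optics.grab_frame("side")
print(p,st["force"],cv2.Rodrigues(st["orientation"])[0][:,2])
M=np.array([520,-175,0]);zo=p[2]-32
for z in (50,6,0,-18,-20,-38): print("axis over mark",z,proj("side",M+[0,0,zo+z]))
th=np.radians(-23);c,s=np.cos(th),np.sin(th)
for z in(6,50):
    q=np.array([proj("side",M+[c*i-s*j,s*i+c*j,zo+z]) for i in(12,-12) for j in(12,-12)]);print(z,"exp left",q[q[:,0].argmin()],"right",q[q[:,0].argmax()])
x,y=proj("side",M+[0,0,zo]).astype(int)
cv2.imwrite("pics/s5.png",cv2.resize(cv2.convertScaleAbs(a[y-35:y+35,x-30:x+30],alpha=2,beta=15),None,fx=8,fy=8,interpolation=cv2.INTER_CUBIC));print(x-30,y-35)
g=a.astype(int).sum(2)
for v in range(y-22,y+28,2): print(v,g[v,x-14:x+14])
E
```

```text
[ 519.38 -177.63  136.57] [ 0.01  0.75 -0.47] [ 0.02  0.04 -1.  ]
axis over mark 50 [217.18 206.67]
axis over mark 6 [218.33 221.56]
axis over mark 0 [218.48 223.52]
axis over mark -18 [218.92 229.28]
axis over mark -20 [218.97 229.91]
axis over mark -38 [219.41 235.5 ]
6 exp left [210.81 221.05] right [225.88 222.07]
50 exp left [209.41 206.17] right [224.98 207.18]
188 188
201 [265 244 273 272 254 269 196 213 218 219 217 225 226 159 106  94  94 101
 102 101  97  96  96  99  96  94  92  93]
203 [393 386 335 363 388 296 219 217 217 217 218 218 221 186 113 101  95 100
  99 100  97 100  98  96  92  91  93  95]
205 [297 307 332 366 370 284 217 217 218 219 217 219 218 183 144 113 103  98
  94  96  97  99  98  94  91 102 129 181]
207 [292 280 274 277 289 267 221 250 227 218 217 218 218 183 169 165 159 110
  95  95  94  96  94 100 179 304 380 396]
209 [396 391 360 338 332 315 260 245 225 219 218 217 218 195 175 187 166 116
  97  95  94  95  93 119 241 384 398 394]
211 [401 399 399 400 401 399 386 288 228 220 218 218 221 218 181 193 185 130
 100  99  95  95  93 115 232 328 275 262]
213 [397
[... 1552 characters left out ...]
340 377 398 403 404 399 388 392 386 385 365 284 251 191 174 174
 157 198 261 270 282 330 297 259 251 245]
241 [324 258 332 352 359 359 372 351 378 385 385 374 349 307 290 285 286 295
 301 332 347 351 353 342 257 247 251 251]
243 [298 232 329 350 355 354 354 330 291 360 382 381 366 350 345 339 344 349
 347 352 351 350 322 258 213 245 251 252]
245 [228 208 262 339 353 355 356 351 315 262 286 327 331 330 342 344 339 335
 327 301 286 240 195 192 238 248 252 253]
247 [227 215 214 329 353 354 353 350 326 266 217 213 217 233 256 246 251 230
 227 206 191 172 140 131 146 183 220 246]
249 [227 220 213 326 353 352 327 252 204 185 175 168 172 173 179 180 179 177
 178 175 171 156 135 120 123 129 137 202]
```

View pics/s5.png

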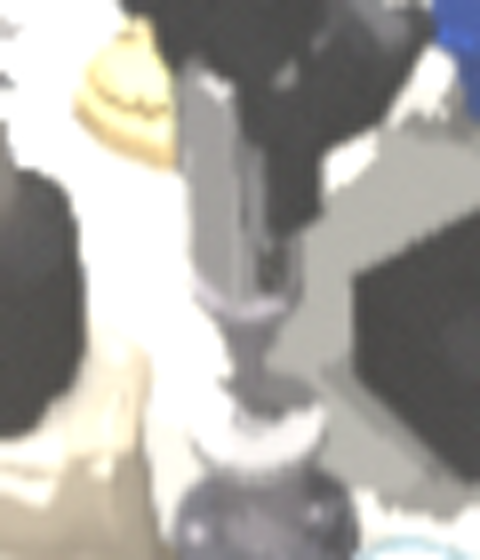

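The tip at (218.9,234) is within about 1 mm of the line above the mark, and the gauge looks upright. I lower in small steps and read the force.

Emit:
drive_tool([
  [[0,0,-0.004],[0,0,0]],
  [[0,0,-0.004],[0,0,0]],
  [[0,0,0],[0,0,0]],
  [[0,0,0],[0,0,0]],
])

```text
clock: 7.78
tool_pos: [519.2, -177.5, 128.3]
orientation: [-2.599, -1.721, -0.053]
force: [1.0, -0.1, -0.4]
finger_gap: 23.9
grip_force: 33.5
```

Emit:
drive_tool([
  [[0,0,-0.003],[0,0,0]],
  [[0,0,-0.002],[0,0,0]],
  [[0,0,0],[0,0,0]],
  [[0,0,0],[0,0,0]],
])

```text
clock: 8.28
tool_pos: [519.3, -177.6, 123.5]
orientation: [-2.6, -1.721, -0.053]
force: [0.6, 0.5, 1.7]
finger_gap: 23.7
grip_force: 33.6
```

Emit:
drive_tool([
  [[0,0,-0.002],[0,0,0]],
  [[0,0,0],[0,0,0]],
  [[0,0,0],[0,0,0]],
])

```text
clock: 8.65
tool_pos: [519.3, -177.5, 121.4]
orientation: [-2.599, -1.721, -0.053]
force: [-1.0, 0.5, 1.6]
finger_gap: 23.5
grip_force: 33.7
```

Emit:
drive_tool([
  [[0,0,-0.002],[0,0,0]],
  [[0,0,0],[0,0,0]],
  [[0,0,0],[0,0,0]],
])

```text
clock: 9.02
tool_pos: [519.3, -177.5, 119.4]
orientation: [-2.599, -1.721, -0.053]
force: [-0.1, 0.9, 2.4]
finger_gap: 23.6
grip_force: 33.8
```

```bash
python3 - <<'E'
from h import *
np.set_printoptions(precision=2,suppress=True)
F=[]
for i in range(10):
    a=optics.grab_frame("side");F.append(robot.state()["force"])
F=np.array(F);print(F.mean(0),F.std(0));s=robot.state();print(s["tool_pos"],s["clock"])
cv2.imwrite("pics/raw_L.png",a)
b=cv2.imread("pics/side0.png").astype(int).sum(2);g=a.astype(int).sum(2)
print("before/after head, front edge column profile cols 212..228")
for v in range(240,254): print(v,b[v,206:232:4],g[v,206:232:4])
E
```

```text
[0.69 0.6  1.76] [0.73 0.23 0.47]
[ 519.27 -177.51  119.34] 9.525
before/after head, front edge column profile cols 212..228
240 [349 370 407 340 303 409 374] [338 380 386 180 153 321 251]
241 [344 365 407 332 354 411 373] [335 354 385 240 204 342 248]
242 [345 367 408 374 399 405 374] [333 350 387 322 291 351 251]
243 [338 368 400 402 402 367 374] [326 352 382 347 343 324 250]
244 [306 371 360 403 400 279 376] [304 355 350 348 348 256 251]
245 [251 371 282 390 366 199 375] [263 356 284 342 328 190 251]
246 [218 373 239 324 289 163 364] [229 356 243 304 277 154 246]
247 [205 372 212 244 225 148 317] [213 355 217 253 228 138 220]
248 [207 363 172 205 194 145 222] [213 348 183 221 200 138 164]
249 [205 330 166 168 168 143 167] [213 329 175 180 179 135 134]
250 [199 271 150 165 168 165 174] [212 284 160 172 175 149 150]
251 [190 220 150 168 168 198 169] [205 241 160 177 175 181 155]
252 [186 200 164 174 169 208 140] [199 218 181 185 179 197 133]
253 [186 194 171 187 182 171 132] [204 210 186 201 197 172 123]
```

The left head's front edge did not move in the image while the gauge felt 2.3 N, so the left post is locked. I lift and go to the right post, mark at (467,−414).

Emit:
drive_tool([
  [[0,0,0.01],[0,0,0]],
  [[0,0,0.02],[0,0,0]],
  [[0,0,0.015],[0,0,0]],
  [[0,0,0],[0,0,0]],
])

```text
clock: 10.02
tool_pos: [519.8, -177.9, 165.6]
orientation: [-2.601, -1.722, -0.055]
force: [-1.0, -0.0, -1.4]
finger_gap: 23.9
grip_force: 33.6
```

Emit:
drive_tool([
  [[-0.0033,-0.015,0],[0,0,0]],
  [[-0.0066,-0.03,0],[0,0,0]],
  [[-0.0066,-0.03,0],[0,0,0]],
  [[-0.0066,-0.03,0],[0,0,0]],
  [[-0.0066,-0.03,0],[0,0,0]],
  [[-0.0066,-0.03,0],[0,0,0]],
  [[-0.0066,-0.03,0],[0,0,0]],
  [[-0.0066,-0.0285,0],[0,0,0]],
  [[-0.0033,-0.015,0],[0,0,0]],
  [[0,0,0],[0,0,0]],
  [[0,0,0],[0,0,0]],
  [[0,0,0],[0,0,0]],
])

```text
clock: 11.52
tool_pos: [467.1, -414.6, 164.4]
orientation: [-2.597, -1.724, -0.054]
force: [-0.3, -0.2, -0.5]
finger_gap: 23.8
grip_force: 33.5
```

Emit:
drive_tool([
  [[0,0,-0.01],[0,0,0]],
  [[0,0,-0.01],[0,0,0]],
  [[0,0,-0.007],[0,0,0]],
  [[0,0,0],[0,0,0]],
  [[0,0,0],[0,0,0]],
  [[0,0,0],[0,0,0]],
])

```text
clock: 12.28
tool_pos: [466.6, -416.2, 137.7]
orientation: [-2.6, -1.722, -0.053]
force: [1.0, -1.0, -0.7]
finger_gap: 23.7
grip_force: 33.5
```

```bash
python3 - <<'E'
from h import *
np.set_printoptions(precision=2,suppress=True)
st=robot.state();p=st["tool_pos"];a=optics.grab_frame("side")
print(p,st["force"],cv2.Rodrigues(st["orientation"])[0][:,2]);cv2.imwrite("pics/raw_R0.png",a)
M=np.array([467.2,-414,0]);zo=p[2]-32
for z in (0,-18,-38): print("axis over mark",z,proj("side",M+[0,0,zo+z]))
x,y=proj("side",M+[0,0,zo]).astype(int)
cv2.imwrite("pics/s6.png",cv2.resize(cv2.convertScaleAbs(a[y-35:y+35,x-30:x+30],alpha=2.2,beta=25),None,fx=8,fy=8,interpolation=cv2.INTER_CUBIC));print(x-30,y-35)
E
```

```text
[ 466.61 -416.21  137.7 ] [ 1.02 -0.96 -0.69] [ 0.02  0.04 -1.  ]
axis over mark 0 [283.61 173.41]
axis over mark -18 [283.27 178.91]
axis over mark -38 [282.89 184.89]
253 138
```

View pics/s6.png

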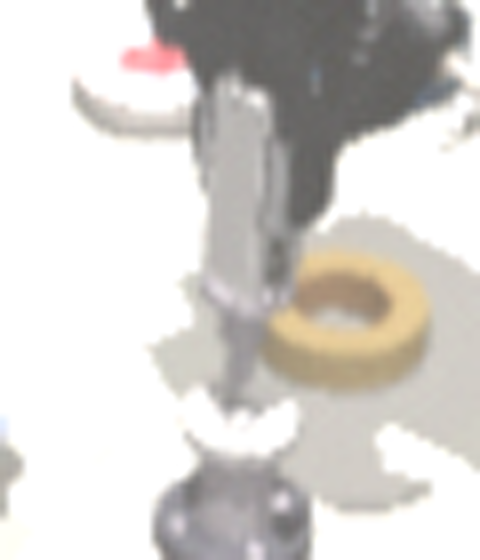

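The tip at crop (236,395), or (282.2,187), is over the head, about 1 px left of the mark. There is good contrast here, so I measure the axis precisely.

```bash
python3 - <<'E'
from h import *
np.set_printoptions(precision=2,suppress=True,linewidth=200)
a=cv2.imread("pics/raw_R0.png").astype(int).sum(2)
M=np.array([467.2,-414,0]);zo=137.7-32
for v in range(155,192): print(v,a[v,272:297])
th=np.radians(-23);c,s=np.cos(th),np.sin(th)
for z in(6,25,50):
    q=np.array([proj("side",M+[c*i-s*j,s*i+c*j,zo+z]) for i in(12,-12) for j in(12,-12)]);print(z,"exp left",q[q[:,0].argmin()],"right",q[q[:,0].argmax()])
E
```

```text
155 [280 277 272 272 268 158 193 192 213 216 215 213 218 210 172 157 127 117 108 106 104 105 109 118 168]
156 [361 362 360 362 359 188 197 210 217 214 218 216 217 216 168 186 157 128 107 103 103 104 108 164 282]
157 [386 387 388 388 372 207 199 205 214 217 214 215 219 222 172 193 173 127 103 106 101 106 123 240 368]
158 [389 389 389 389 375 255 205 205 218 215 216 217 216 222 162 193 183 124 104 106 101 107 144 301 382]
159 [391 390 390 388 381 294 213 226 218 217 215 215 218 228 171 193 186 121 107 105 103 104 155 333 387]
160 [389 390 389 389 379 292 204 227 219 215 215 216 217 229 175 193 185 127 107 108 106 102 170 369 390]
161 [389 392 390 389 383 321 227 226 218 216 216 214 216 225 172 195 183 124 106 102 107 107 182 373 390]
162 [390 389 388 389 389 373 285 225 217 215 214 217 214 213 177 193 175 119 107 107 102 111 200 374 392]
163 [389 390 389 387 388 382 323 230 219 215 218 217 214 195 177 190 165 117 109 106 104 132 247 375 388]
164 [390 391 388 389 389 383 319 232 217 216 216 215 213 186 183 190 161 114 107 108 123 194 319 341 343]
165 [389 391 389 390 390 380 299 227 217
[... 2270 characters left out ...]
 204 206 193 191 194]
187 [393 381 323 269 302 350 339 234 209 179 181 206 220 230 232 234 243 247 242 240 242 237 219 220 220]
188 [394 393 380 322 352 373 367 296 223 172 180 195 204 215 238 249 302 307 252 245 242 245 242 241 244]
189 [394 393 388 348 371 377 377 349 272 217 251 280 235 222 298 317 378 378 273 243 246 242 248 244 245]
190 [394 396 383 304 354 374 374 349 328 274 310 328 285 306 374 388 397 386 265 244 245 248 245 244 247]
191 [394 396 385 312 303 359 372 357 338 307 312 302 309 375 392 394 397 359 239 242 247 244 245 245 245]
6 exp left [277.2  171.17] right [290.27 171.91]
25 exp left [277.5  165.18] right [290.73 165.92]
50 exp left [277.9  157.08] right [291.34 157.81]
```

The left edge is clean only below row 161. Above that a finger had mixed into my tilt measurement. The collar, nose and tip say the tool's 2.3° tilt is what leans the gauge. It was gripped upright by a vertical tool, so I undo the rest, re-centre, and look at the numbers again.

Emit:
drive_tool([
  [[0.0004,0.0009,0],[-0.019,0.0075,0]],
  [[0,0,0],[-0.019,0.0075,0]],
  [[0,0,0],[0,0,0]],
  [[0,0,0],[0,0,0]],
  [[0,0,0],[0,0,0]],
])

```text
clock: 12.95
tool_pos: [466.7, -415.3, 137.3]
orientation: [-2.62, -1.734, -0.001]
force: [0.7, -0.4, -1.1]
finger_gap: 23.5
grip_force: 33.5
```

```bash
python3 - <<'E'
from h import *
np.set_printoptions(precision=2,suppress=True,linewidth=200)
F=[]
for i in range(5): A=optics.grab_frame("side");F.append(robot.state()["force"])
st=robot.state();p=st["tool_pos"];print(p,np.mean(F,0),cv2.Rodrigues(st["orientation"])[0][:,2])
cv2.imwrite("pics/raw_R1.png",A)
a=A.astype(int).sum(2)
M=np.array([467.2,-414,0]);zo=p[2]-32
for v in range(160,191,1): print(v,a[v,272:297])
th=np.radians(-23);c,s=np.cos(th),np.sin(th)
for z in(6,25,50):
    q=np.array([proj("side",M+[c*i-s*j,s*i+c*j,zo+z]) for i in(12,-12) for j in(12,-12)]);print(z,"exp left",q[q[:,0].argmin()],"right",q[q[:,0].argmax()])
E
```

```text
[ 466.71 -415.25  137.27] [ 0.02  0.2  -0.96] [ 0.  0. -1.]
160 [389 389 389 389 376 259 177 204 207 210 207 207 207 182 178 185 151 111 104 104 103 117 214 375 389]
161 [390 390 391 392 378 291 208 207 209 208 207 210 207 180 189 188 145 107 107 106 102 123 241 378 392]
162 [389 387 389 389 384 340 253 209 209 204 207 209 205 174 188 187 143 106 110 107 106 127 244 377 389]
163 [390 389 392 389 388 376 285 215 208 208 207 210 210 169 188 187 147 111 109 107 105 136 269 378 391]
164 [391 388 390 388 388 382 292 219 207 207 206 211 216 174 189 186 138 113 108 108 118 187 325 383 392]
165 [390 389 390 390 389 380 284 216 210 208 208 213 216 173 189 185 140 111 112 127 162 236 329 350 383]
166 [389 390 390 391 389 377 269 211 208 204 207 212 216 165 184 184 157 126 134 181 219 240 255 269 334]
167 [388 390 391 389 389 376 268 212 210 208 209 211 224 180 171 175 167 154 175 230 241 241 243 243 257]
168 [391 389 390 389 389 379 269 213 208 207 207 214 228 196 157 147 144 166 201 238 242 240 242 243 243]
169 [391 389 389 390 392 379 269 213 208 206 207 208 226 198 156 140 134 178 208 238 2
[... 1692 characters left out ...]
75 177 177 179 179 183]
186 [322 264 244 246 256 282 300 213 192 190 197 207 215 230 234 235 235 218 213 208 206 206 191 194 194]
187 [381 322 255 255 296 338 342 229 188 177 182 203 219 231 233 235 244 246 241 239 242 240 219 221 223]
188 [394 376 277 269 344 372 365 285 203 170 177 187 200 215 236 250 304 310 256 247 245 243 242 242 242]
189 [393 387 324 287 363 377 371 335 267 221 250 272 235 222 299 318 378 381 272 245 245 243 245 246 243]
190 [393 394 378 296 355 373 372 345 327 278 322 335 290 307 375 388 396 386 266 242 245 244 245 246 244]
6 exp left [277.2 171.3] right [290.26 172.05]
25 exp left [277.5  165.32] right [290.71 166.06]
50 exp left [277.9  157.22] right [291.33 157.95]
```

Now the plunger is at 282.9 against an expected 282.9, and the nose and left edge match an upright gauge over the mark. I press lightly.

Emit:
drive_tool([
  [[0,0,-0.005],[0,0,0]],
  [[0,0,-0.004],[0,0,0]],
  [[0,0,-0.003],[0,0,0]],
  [[0,0,-0.002],[0,0,0]],
  [[0,0,0],[0,0,0]],
  [[0,0,0],[0,0,0]],
])

```text
clock: 13.95
tool_pos: [466.8, -415.2, 123.4]
orientation: [-2.619, -1.734, -0.001]
force: [-0.1, 0.1, -0.4]
finger_gap: 23.6
grip_force: 33.6
```

Emit:
drive_tool([
  [[0,0,-0.002],[0,0,0]],
  [[0,0,-0.002],[0,0,0]],
  [[0,0,0],[0,0,0]],
  [[0,0,0],[0,0,0]],
])

```text
clock: 14.45
tool_pos: [466.9, -415.2, 119.4]
orientation: [-2.619, -1.734, -0.001]
force: [0.2, -0.3, -0.9]
finger_gap: 23.8
grip_force: 33.5
```

```bash
python3 - <<'E'
from h import *
np.set_printoptions(precision=2,suppress=True,linewidth=200)
F=[]
for i in range(10): A=optics.grab_frame("side");F.append(robot.state()["force"])
print(np.mean(F,0),robot.state()["tool_pos"],robot.state()["clock"]);cv2.imwrite("pics/raw_R2.png",A)
b=cv2.imread("pics/raw_R1.png").astype(int).sum(2);g=A.astype(int).sum(2)
for v in range(186,202): print(v,b[v,274:292:3],g[v,274:292:3])
E
```

```text
[ 0.23 -0.28 -0.02] [ 466.81 -415.17  119.34] 14.95
186 [244 282 192 207 234 218] [244 248 226 175 231 221]
187 [255 338 188 203 233 246] [246 261 205 174 232 239]
188 [277 372 203 187 236 310] [247 300 187 176 232 239]
189 [324 377 267 272 299 381] [261 347 186 180 232 236]
190 [378 373 327 335 375 386] [318 374 197 177 233 243]
191 [384 360 335 321 392 360] [376 376 258 186 249 309]
192 [388 302 336 340 394 294] [383 369 325 262 321 379]
193 [391 227 312 339 369 233] [384 340 339 334 387 337]
194 [393 256 262 299 298 226] [389 281 332 336 386 236]
195 [394 281 211 227 222 242] [392 251 294 312 331 223]
196 [389 240 181 191 181 240] [389 243 236 259 249 240]
197 [351 159 173 176 167 229] [351 171 218 216 218 227]
198 [261 135 172 175 169 194] [261 135 176 186 172 191]
199 [199 136 173 179 176 181] [196 136 169 179 168 178]
200 [179 142 189 177 187 201] [180 139 172 178 172 199]
201 [182 160 206 190 183 183] [181 156 174 176 167 180]
```

The right head sank about 1.7 px (≈5 mm) with only ≈0.9 N, so the right post is the sinking one and the left is locked. I lift and go back to the left mark.

Emit:
drive_tool([
  [[0,0,0.01],[0,0,0]],
  [[0,0,0.02],[0,0,0]],
  [[0,0,0.015],[0,0,0]],
  [[0,0,0],[0,0,0]],
])

```text
clock: 15.45
tool_pos: [467.8, -415.9, 166.6]
orientation: [2.617, 1.732, 0.003]
force: [0.2, -0.7, -0.8]
finger_gap: 23.6
grip_force: 33.5
```

Emit:
drive_tool([
  [[0.0033,0.015,0],[0,0,0]],
  [[0.0066,0.03,0],[0,0,0]],
  [[0.0066,0.03,0],[0,0,0]],
  [[0.0066,0.03,0],[0,0,0]],
  [[0.0066,0.03,0],[0,0,0]],
  [[0.0066,0.03,0],[0,0,0]],
  [[0.0066,0.03,0],[0,0,0]],
  [[0.0066,0.0285,0],[0,0,0]],
  [[0.0033,0.015,0],[0,0,0]],
  [[0,0,0],[0,0,0]],
  [[0,0,0],[0,0,0]],
  [[0,0,0],[0,0,0]],
])

```text
clock: 16.95
tool_pos: [519.2, -178.0, 164.2]
orientation: [2.621, 1.732, -0.0]
force: [0.4, -0.4, -1.0]
finger_gap: 23.7
grip_force: 33.5
```

Emit:
drive_tool([
  [[0,0,-0.01],[0,0,0]],
  [[0,0,-0.01],[0,0,0]],
  [[0,0,-0.007],[0,0,0]],
  [[0,0,0],[0,0,0]],
  [[0,0,0],[0,0,0]],
  [[0,0,0],[0,0,0]],
])

```text
clock: 17.7
tool_pos: [519.9, -176.6, 137.6]
orientation: [2.619, 1.734, 0.001]
force: [0.2, 0.2, -0.7]
finger_gap: 23.7
grip_force: 33.5
```

```bash
python3 - <<'E'
from h import *
np.set_printoptions(precision=2,suppress=True,linewidth=200)
F=[]
for i in range(6): A=optics.grab_frame("side");F.append(robot.state()["force"])
st=robot.state();p=st["tool_pos"];print(p,np.mean(F,0))
cv2.imwrite("pics/raw_L1.png",A);a=A.astype(int).sum(2)
M=np.array([520.1,-175.3,0]);zo=p[2]-32
for z in (0,-9,-18,-28,-38): print("axis over mark",z,proj("side",M+[0,0,zo+z]))
for v in range(222,242): print(v,a[v,208:232])
E
```

```text
[ 519.63 -176.64  137.42] [ 0.09 -0.32 -0.83]
axis over mark 0 [218.49 223.15]
axis over mark -9 [218.71 226.05]
axis over mark -18 [218.94 228.91]
axis over mark -28 [219.18 232.05]
axis over mark -38 [219.42 235.15]
222 [402 403 398 357 287 239 216 209 211 225 210 194 132 116 125 139 171 189 238 249 247 247 247 227]
223 [405 404 400 366 312 279 239 215 211 231 209 199 144 120 128 144 166 173 238 245 250 249 244 217]
224 [402 402 403 388 303 294 276 237 217 231 210 200 166 137 148 151 162 171 238 249 247 249 246 235]
225 [403 405 403 391 291 269 293 270 227 243 222 215 232 222 215 191 171 195 241 247 249 247 247 236]
226 [405 404 405 398 342 244 258 252 228 245 246 242 273 258 240 209 192 226 244 247 246 249 247 238]
227 [404 403 404 403 386 271 226 209 211 221 242 244 242 209 198 215 229 243 247 246 248 249 249 234]
228 [405 402 403 401 396 331 252 214 191 191 197 196 191 180 181 237 245 246 246 247 252 246 249 236]
229 [403 404 403 403 402 386 277 226 176 168 173 171 172 164 171 237 246 248 246 248 248 248 249 239]
230 [405 405 403 405 405 392 286 245 193 173 174 174 168 167 192 2
[... 457 characters left out ...]
403 401 404 400 390 350 266 201 176 179 174 167 191 230 236 236 241 246 224 208 202 198]
236 [403 403 402 403 403 389 371 345 235 191 179 182 179 170 185 210 214 216 233 241 241 226 206 202]
237 [402 403 405 403 398 379 371 364 289 210 186 173 173 174 181 189 186 191 210 222 241 244 225 207]
238 [403 405 405 402 394 388 385 383 343 260 195 173 165 168 169 183 194 195 198 204 230 249 245 227]
239 [402 403 404 400 390 390 388 383 350 278 253 227 188 174 157 198 261 273 274 273 261 255 249 246]
240 [404 405 402 376 386 388 386 382 348 273 291 280 252 227 214 271 331 342 345 343 287 256 253 251]
241 [403 406 399 357 378 384 387 375 348 306 290 287 289 296 301 333 346 351 354 341 257 248 251 252]
```

The plunger at 219.35 against an expected 219.2, and the nose at 218.9 against 218.9, put it upright over the left mark. I press to about 6 mm.

Emit:
drive_tool([
  [[0,0,-0.005],[0,0,0]],
  [[0,0,-0.004],[0,0,0]],
  [[0,0,-0.003],[0,0,0]],
  [[0,0,-0.0025],[0,0,0]],
  [[0,0,-0.002],[0,0,0]],
  [[0,0,-0.002],[0,0,0]],
  [[0,0,0],[0,0,0]],
  [[0,0,0],[0,0,0]],
  [[0,0,0],[0,0,0]],
  [[0,0,0],[0,0,0]],
])

```text
clock: 19.25
tool_pos: [519.6, -176.6, 118.9]
orientation: [-2.619, -1.734, -0.001]
force: [-0.3, 0.6, 1.5]
finger_gap: 23.9
grip_force: 33.9
```

```bash
python3 - <<'E'
from h import *
np.set_printoptions(precision=2,suppress=True,linewidth=200)
F=[]
for i in range(20): A=optics.grab_frame("side");F.append(robot.state()["force"])
F=np.array(F);st=robot.state();p=st["tool_pos"];print(p,F.mean(0),F.std(0),st["clock"],cv2.Rodrigues(st["orientation"])[0][:,2])
a=A.astype(int).sum(2);zo=p[2]-32;M=np.array([520.1,-175.3,0])
for z in (0,-18,-32): print("axis over mark",z,proj("side",M+[0,0,zo+z]))
cv2.imwrite("pics/s7.png",cv2.resize(cv2.convertScaleAbs(A[195:260,185:255],alpha=2,beta=15),None,fx=8,fy=8,interpolation=cv2.INTER_CUBIC))
E
```

```text
[ 519.57 -176.63  118.8 ] [-1.63  0.22  1.77] [0.42 0.56 0.38] 20.25 [ 0.  0. -1.]
axis over mark 0 [218.95 229.11]
axis over mark -18 [219.39 234.72]
axis over mark -32 [219.72 238.99]
```

View pics/s7.png

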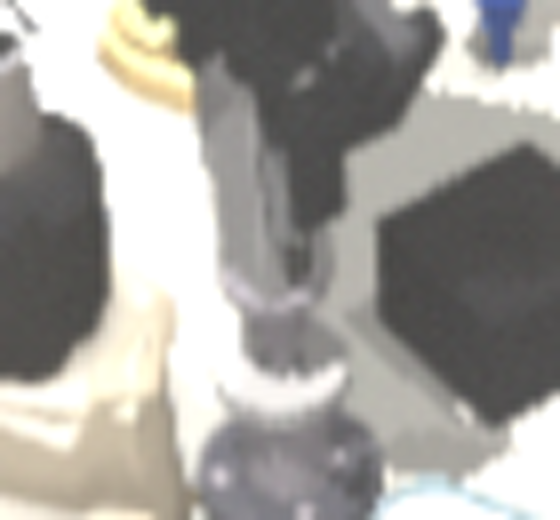

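The gauge stands on the left head: collar at crop (275,290), tip at (280,350), head not sunk. The force is 1.77 − (−0.83) ≈ 2.6 N, which is about halfway. I hand in.

```bash
python3 -c "
from station import workorder
print(workorder.hand_in())"
```

```text
the job is handed in; nothing more can be done
None
```

The job is handed in: the left post is the locked one (the right head sank about 5 mm), and the gauge is held upright on the left mark at about 2.6 N, so the plunger is roughly halfway in by force and height.

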